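# Roll the ground roller home under the gauge indicator

## Task

The steel roller on the gauge's track has settled to room temperature and must not be warmed by fingers, so pick up the pusher from its mat and use its blade to roll the roller gently along the track, under the indicator's foot, until it rests right up against the stop. Then back the pusher off and lay it flat on its mat again, leaving the roller under the indicator against the stop and everything else on the bench where it was.

Things in the scene. Friction and masses are not known exactly. Their poses are not given: they have to be found in the camera images.
- gauge: Fixed bench gauge for rollers: dark green cast base 360 x 110 x 30 mm with a bright track, stop, column and digital indicator on top. Origin: centre of the base's underside, on the bench. x runs along the track in the rolling direction, from the open loading end to the stop and column; z is up. The track is open from above where x is below +15 mm.
- track_start (a point): Loading end of the track, on the middle line of its running face: x = -175 mm in the gauge's frame (same axes), 38 mm above the bench. The face is level and 53 mm wide between side guides (10 mm thick, tops 8 mm above it); a lip 4 mm high and 4 mm thick closes this end.
- home (a point): Where the roller's centre is when the roller touches the stop: on the track's middle line at x = +50 mm in the gauge's frame (same axes), 54 mm above the bench, straight below the indicator's foot.
- stop: Rigid steel stop at the far end of the track, fixed to the gauge; origin and axes are those of the gauge. Its pad's face is at x = +66 mm, 24 mm wide, 20 mm high, centred at the roller's axis height.
- indicator (a point): Centre of the black digital indicator above home: a disc 58 mm dia. and 24 mm thick, its axis across the track, 168 mm above the bench (top 197 mm). Gauge's axes. An arm 105 to 135 mm above the bench carries it from the column (25 mm dia., top 165 mm above the bench, at x = +145 mm in the gauge's frame).
- spindle (a joint): Lift (m) of the indicator's spring-loaded spindle: 0 hanging free, about 0.0025 with the roller under it. Foot: disc 25 mm dia., flat face 12 mm dia., 20 degree bevel; free, it hangs 29.5 mm above the track, so the roller meets the bevel about 15 mm before home and needs some 2 to 3 N of push to go on. The spring presses with about 1.5 N; the flat face then holds the roller where it is left.
- roller: Ground steel roller, 32 mm dia. x 50 mm, about 0.3 kg, lying across the track between the guides. Origin at its centre; y is its axis (level, across the track), x and z turn as it rolls. It starts 100 to 200 mm short of home. It rolls on by itself when let go, so follow it with the blade; 0.05 m/s is a good pace, over 0.2 m/s is throwing it.
- pusher: Hand pusher 200 mm long, about 0.11 kg, flat underneath, lying on its mat. Origin on its underside, midway along; x points from grip to blade, z up. Teal blade: upright plate 40 mm wide, 34 mm high from the underside, 8 mm thick, flat pushing face at x = +100 mm. Teal neck 14 mm wide, 19 mm high, x +20 to +92 mm. Black grip bar 24 mm wide, 28 mm high, x -100 to +20 mm.
- blade (a point): Centre of the blade's pushing face: x = +100 mm, 17 mm above the pusher's underside. Pusher's axes.
- grip (a point): Point on the grip bar's middle line near the centre of mass: x = -5 mm, 14 mm above the pusher's underside; a good place to take the pusher from above, across its 24 mm width. Pusher's axes.
- mat: Blue foam mat 240 x 130 x 4 mm, fixed on the bench, on which the pusher lies lengthwise. Origin at the centre of its underside, x along its 240 mm length; its top is 4 mm above the bench.
- pot: Bystander: round steel pot with a knurled lid, 62 mm dia., 40 mm high. Origin at the centre of its underside.
- ratchet: Bystander: small steel bit ratchet lying on the bench, about 155 mm long, 17 mm wide, 15 mm high. Origin under its middle.
- bitcase: Bystander: open bit case, 150 x 120 mm, 30 mm high with an open lid up to about 135 mm. Origin at the centre of its underside.
- tray: Bystander: blue parts tray 130 x 170 x 35 mm with five rollers standing in it up to 55 mm. Origin at the centre of its underside.
Not all that is in view belongs to the job. What is meant by the pusher is not white, and is the smaller of those in its own colour.

How it is judged (in metres and radians):
On the way, in this order (a step that is already met when the one before it is completed fails the run):
1. the pusher is against the roller, still short of the indicator (contact force between pusher and roller above 0.03 N and x of roller in the frame of home below -0.03 m).
2. the roller is home: under the indicator's foot and against the stop (x of roller in the frame of home above -0.003 m and value of joint spindle above 0.0015 m), for 0.2 s.
At the end, for the whole second after the job is handed in: The roller rests under the lifted indicator foot (spindle up more than 1.5 mm), within 3 mm of the stop; the pusher is released and lies flat, right way up, with the middle of its grip over its mat; both are at rest (all of step 2 and distance between roller and home below 0.005 m and linear speed of each of roller, pusher below 0.01 m/s and contact force between pusher and roller below 0.02 N and height (world z) of pusher below 0.009 m and angle between pusher's own z axis and vertical below 0.12 rad and x of grip in the frame of mat between -0.12 and 0.12 m and y of grip in the frame of mat between -0.065 and 0.065 m); the robot touches nothing.
It fails at once if the gripper or arm touches the roller (contact force between any of the fingers, the arm and roller above 0.05 N).
It fails at once if the roller is thrown: faster than 0.2 m/s (linear speed of roller above 0.2 m/s).
It fails at once if the roller is pressed on the stop with more than 30 N (contact force between roller and stop above 30 N).
It fails at once if the roller is lifted off the track (z of roller in the frame of home above 0.006 m).
It fails at once if a bystander is moved by more than 20 mm (distance of any of pot, ratchet, bitcase, tray from where it was at the start of the episode above 0.02 m).
It also fails if it takes over 53 s, if anything falls off the work surface, if the arm or the gripper's body presses on something with over 40 N, if the wrist force passes 120 N, or if a joint passes its speed limit or range.

## Robot

A 6-joint arm with a two-finger parallel gripper is mounted at the origin on the work surface. World frame = base frame: x ahead of the robot, y to its left, z up, the work surface at z = 0. Lengths are in mm, angles in rad, forces in N, time in s.
With the tool pointing down it reaches from about 300 to 775 mm from the base axis. Payload 14.6 kg.
Tool frame: the origin (TCP) lies at the very end of the fingers, on their centre line; the grasp point (between the pads) lies 19 mm behind it; z points along the fingers, y is the direction in which the jaws open and shut (so a half turn about z gives the same grasp; the last joint's range is limited). The gripper opens to 85 mm and grips with 20 to 120 N. Pads are 22 mm wide; open, the fingers measure 114 mm over their backs; the gripper's body (76 mm by 85 mm) begins 54 mm behind the grasp point. The pads swing forward as they close: fully open they stand 13 mm farther back than shut.
Start: joints at [-1.398, 0.3, 1.521, -0, 1.321, -0.067], TCP at [130.623, -534.254, 231.281] pointing down, gripper open.
Joint ranges: [-3.03, 3.03], [-0.79, 2.21], [0.23, 2.52], [-1.04, 4.18], [0, 3.07], [-2.55, 2.55]. Speed limits (rad/s): [2.22, 2.22, 2.57, 3.14, 3.14, 3.14].

## Interface

Orientations are given as a 3x3 rotation matrix whose columns are the frame's x, y, z axes.
In Python, from rig import bot gives the robot as it stands.
- The arm moves only by the shell command python3 -m jog 'ROWS' [FORCE]. ROWS is JSON, a list of rows, each an object of numbers: "claw": the closure in counts, from 0 (fully open) to 255 (shut); "tx", "ty", "tz": the shift along the tool's x, y, z in units of 0.15 m (1.0 is 0.15 m); "yaw": the turn about the tool's z in units of 180 degrees (1.0 is 180 degrees). A call has 1 to 5 rows; each row is the pose to reach, as a shift and turn from the pose measured when the call began, along the tool's axes at that moment, turning the shorter way round; what a row does not reach only later rows make up. A row lasts 1/8 s, in which the tool goes at most 62.5 mm and 10.7 degrees, less where a joint would pass 70% of its speed; a pose out of reach is approached as far as the arm can. A call with a number of a shift or a turn outside -1 to 1 is refused whole. A call with a gripper value outside its range is refused whole. The fingers move at their own pace and stop on an object; FORCE is the grip in N (left out, the last holds). Time passes only in rows, so rows that repeat a pose let the fingers close. It gives the time, the measured TCP pose, the force and the opening at its end, in the units of the state.
- bot.observe(): the state, without advancing time (a new reading comes with each control period).
- bot.read_camera(name): name is "scene" or "top"; returns a dict with "frame" (480x640x3 uint8, red, green, blue), "depth" (480x640 float32, mm along the optical axis (not along the pixel's ray), 0 where there is no reading), "K" (3x3 intrinsics, pixels), "rvec" (rotation vector, rad) and "tvec" (3), from world to camera coordinates, as OpenCV has them. Camera axes: x right, y down, z forward; pixel columns grow to the right and rows downward; lengths in mm; the calibration is good to about 2 mm. A picture is of the moment at which its call begins.
- bot.sign_off(): hands the job in, once; it reports no verdict.
The state is a dict: "clock": time; "joints": joint angles; "qvel": joint speeds; "joint_efforts": joint torques, N m; "eef_pos": TCP position; "orientation": TCP orientation; "ft_force": force on the tool from outside, world axes, zero at the start; "wrist_torque": the same for the moment, N m; "width": opening from 0.0 (shut) to 1.0 (fully open).
Only numpy, scipy, OpenCV 4.12 (cv2) and the standard library are available. Lean on these libraries where they do the work, as an engineer would, in place of code of your own. Each camera call takes 0.05 s, during which the arm holds its last target.

## Working session

There is one attempt and no reset: what is moved stays moved. The work goes in short steps, Python scripts to look and compute and a shell command to move; the robot and the scene stay as the last step left them, time stands still between calls to the robot, and variables do not carry over. Pictures are saved under pics/ and viewed, and the job is handed in when it is done.

```bash
ls; mkdir -p pics; python3 - <<'E'
from rig import bot
import cv2,numpy as np
for n in("scene","top"):
    c=bot.read_camera(n); cv2.imwrite(f"pics/{n}0.png",c["frame"][:,:,::-1]); np.savez(f"{n}0.npz",**c)
    print(n,c["K"].tolist(),c["rvec"],c["tvec"])
s=bot.observe(); print(s)
E
```

```text
pics
scene [[499.7286770400448, 0.0, 322.62727121162266], [0.0, 499.7286770400448, 231.16982275852487], [0.0, 0.0, 1.0]] [ 1.25834265  2.48629506 -0.75553347] [ 374.79082653 -245.00377454 1479.50862832]
top [[505.9641777965727, 0.0, 319.3929475762805], [0.0, 505.9641777965727, 238.50030849635903], [0.0, 0.0, 1.0]] [ 2.14078525 -2.14168821  0.22964314] [ -98.69644189  524.87856218 1130.47557218]
{'clock': 0.1, 'joints': array([-1.39760552e+00,  3.00442849e-01,  1.52151224e+00, -8.82267217e-06,
        1.32067632e+00, -6.65914976e-02]), 'qvel': array([ 9.28790701e-05,  1.12571818e-03, -1.58488510e-03, -1.41336921e-03,
        1.00387285e-03, -1.86839410e-04]), 'joint_efforts': array([ 3.30141202e-04, -5.44379354e+01, -3.62366152e+01, -5.90412787e-05,
        3.03347362e-03,  3.03342563e-05]), 'eef_pos': array([ 130.58512959, -534.0662536 ,  230.76592863]), 'orientation': array([[ 9.71389184e-01,  2.37493195e-01, -1.87424226e-04],
       [ 2.37493261e-01, -9.71388649e-01,  1.02173734e-03],
       [ 6.05939000e-05, -1.03701659e-03, -9.99999460e-01]]), 'ft_force': array([-0.14326815, -0.3095539 ,  0.0527864 ]), 'wrist_torque': array([-0.03742889,  0.02347151,  0.01980336]), 'width': 1.0002275632435373}
```

View pics/scene0.png

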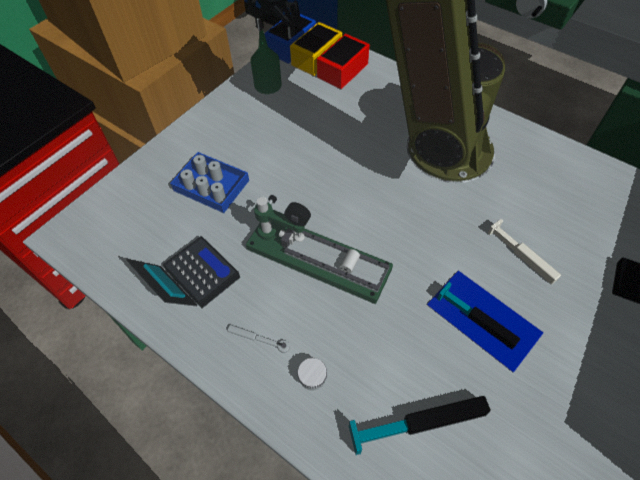

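View pics/top0.png

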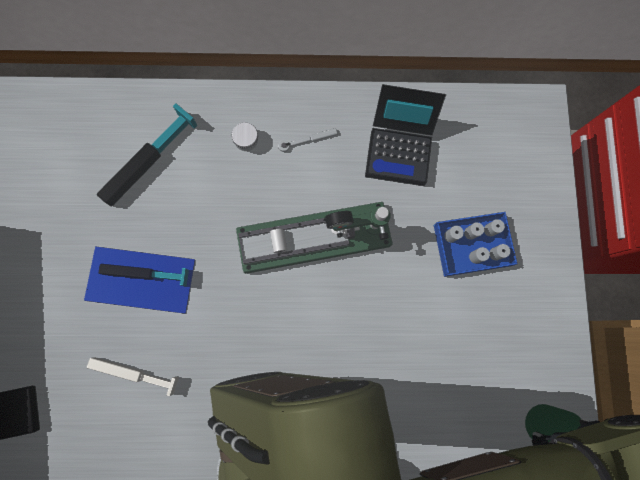

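Three pushers are in the top view: a large teal/black one at (145,155), a small teal/black one on the blue mat at (142,272), and a white one at (135,375). The one on the mat fits, because it isn't white and is the smaller of the teal pair. I'll confirm this in a crop.

```bash
python3 - <<'E'
import cv2
im=cv2.imread("pics/top0.png")
a=im[235:325,75:205]; cv2.imwrite("pics/c1.png",cv2.resize(a,None,fx=6,fy=6,interpolation=cv2.INTER_CUBIC))
a=im[190:285,225:405]; cv2.imwrite("pics/c2.png",cv2.resize(a,None,fx=4.4,fy=4.4,interpolation=cv2.INTER_CUBIC))
E
```

```text
(no output)
```

View pics/c1.png

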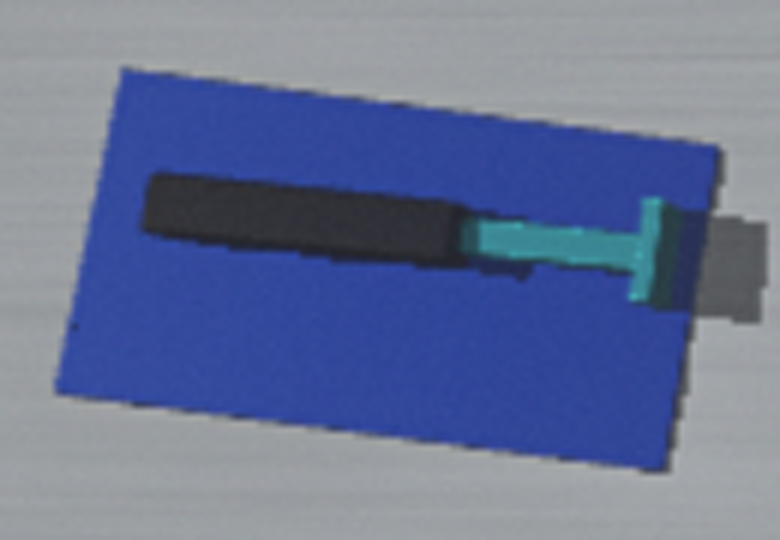

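View pics/c2.png

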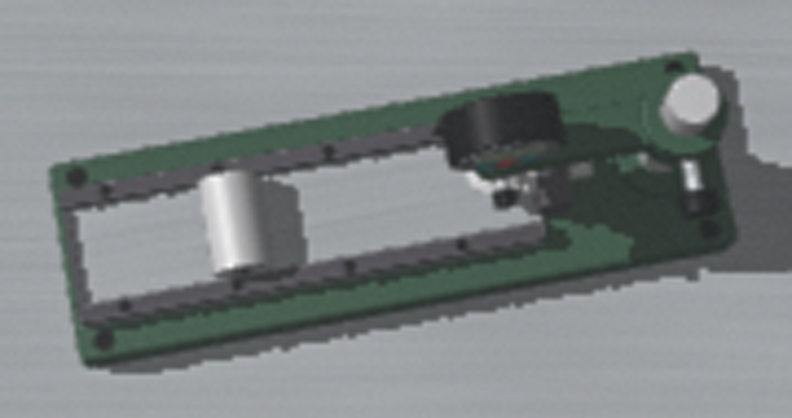

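```bash
cat > h.py <<'E'
import numpy as np,cv2
def load(n): return dict(np.load(n))
def pix2w(c,uv,z):
    R=cv2.Rodrigues(c["rvec"])[0]; t=c["tvec"].reshape(3); C=-R.T@t
    d=R.T@np.linalg.inv(c["K"])@np.array([uv[0],uv[1],1.]); return C+d*(z-C[2])/d[2]
def cloud(c):
    R=cv2.Rodrigues(c["rvec"])[0]; t=c["tvec"].reshape(3)
    v,u=np.mgrid[0:480,0:640]; p=np.stack([u,v,np.ones_like(u)],-1)@np.linalg.inv(c["K"]).T*c["depth"][...,None]
    return (p-t)@R
def w2pix(c,P): return cv2.projectPoints(np.float64(P).reshape(-1,1,3),c["rvec"],c["tvec"],c["K"],None)[0][:,0]
E
python3 - <<'E'
from h import *
c=load("top0.npz")
def cr(p,s,o): return (np.array(p)+.5)/s-.5+np.array(o)
P=lambda p,z:pix2w(c,cr(p,6,(75,235)),z)
G=lambda p,z:pix2w(c,cr(p,4.4,(225,190)),z)
g=[P(p,32) for p in((152,174),(143,233),(462,205),(455,265))]; b=[P((651,198),38),P((637,300),38)]
m=[P(p,4) for p in((122,68),(720,147),(668,470),(57,393))]
mc=np.mean(m,0); mx=m[1]-m[0]+m[2]-m[3]; 
print("mat",mc,np.degrees(np.arctan2(mx[1],mx[0])),np.linalg.norm(mx)/2,np.linalg.norm(m[3]-m[0]))
back=(g[0]+g[1])/2; front=(g[2]+g[3])/2; bl=(b[0]+b[1])/2
print("grip back",back,"front",front,"blade",bl)
for q in(front,bl): print(np.linalg.norm((q-back)[:2]),np.degrees(np.arctan2(*(q-back)[1::-1])))
print("w",np.linalg.norm(g[0]-g[1]),"bladew",np.linalg.norm(b[0]-b[1]))
h=[G(p,30) for p in((77,177),(674,67),(709,229),(104,341))]
hx=h[1]-h[0]+h[2]-h[3]
print("gauge",np.mean(h,0),np.degrees(np.arctan2(hx[1],hx[0])),np.linalg.norm(hx)/2,[np.degrees(np.arctan2(*(h[i]-h[j])[1::-1])) for i,j in((1,0),(2,3))])
# depth checks
X=cloud(c); f=c["frame"].astype(int)
sel=np.zeros((480,640),bool); sel[195:280,230:400]=1
mk=sel&(X[...,2]>24)&(X[...,2]<58); r=cv2.minAreaRect(X[mk][:,:2].astype(np.float32)); print("gauge rect",r)
mk=sel&(X[...,2]>62)&(X[...,2]<75)&(np.mgrid[0:480,0:640][1]<300); print("roller top",mk.sum(),X[mk].mean(0),X[mk].max(0),X[mk].min(0))
sel[:]=0; sel[245:315,80:200]=1
mk=sel&(X[...,2]>24)&(X[...,2]<45);r=cv2.minAreaRect(X[mk][:,:2].astype(np.float32)); print("pusher rect",r)
for p in((300,220),(300,240),(650,250)):
    u=cr(p,6,(75,235)).round().astype(int); print(X[u[1],u[0]])
E
```

```text
mat [434.28040616 323.60911655   4.        ] -97.39740838145154 238.99145854711162 129.15708658343624
grip back [456.31354585 409.31790665  32.        ] front [444.18264342 290.22873531  32.        ] blade [438.17725866 217.68517958  38.        ]
119.70542812425923 -95.8163168838377
192.4890308496605 -95.40641897631718
w 22.89175542993636 bladew 39.417389230586906
gauge [535.25785523 -86.95379338  30.        ] -79.20669778805168 329.9577742764835 [np.float64(-79.08831456923289), np.float64(-79.32502227157013)]
gauge rect ((534.7919311523438, -87.10757446289062), (110.81181335449219, 359.9688415527344), 10.651130676269531)
roller top 254 [518.59984328  -3.72234785  67.06161007] [544.52869667  12.99873682  74.47916151] [492.55924285 -21.82395478  62.09733009]
pusher rect ((444.871826171875, 311.3648376464844), (200.4029083251953, 39.2882194519043), 85.72115325927734)
[450.8548497  351.0167725   29.16180093]
[441.43674933 350.01380464  30.30741473]
[438.30384556 215.21325793  38.05236877]
```

Both cameras and the dimensions agree:
- Pusher centre: (445, 311), heading about -95°.
- Gauge centre: (535, -87), heading -79.3°.
- Roller: about 135 mm short of home.

The crop shows the pusher on the mat is the small teal one. I'll start moving toward it.

```bash
cat >> h.py <<'E'
def rel(target,yawdeg=None):
    """units for a jog from the present pose: world target (mm), heading of tool x (deg)"""
    from rig import bot
    s=bot.observe(); R=s["orientation"]; d=R.T@(np.array(target,float)-s["eef_pos"])/150
    y=np.degrees(np.arctan2(R[1,0],R[0,0])); out="t %.1f pos %s yaw %.2f F %s w %.3f tilt %.2f j %s| rel %s"%(s["clock"],s["eef_pos"].round(1),y,s["ft_force"].round(2),s["width"],np.degrees(np.arccos(-R[2,2])),s["joints"].round(2),d.round(4))
    if yawdeg is not None: out+=" yaw %.4f"%(-(((yawdeg-y)+90)%180-90)/180)
    print(out)
E
python3 -c "
from h import *
rel((240,-440,235),85)"
```

```text
t 0.1 pos [ 130.6 -534.1  230.8] yaw 13.74 F [-0.14 -0.31  0.05] w 1.000 tilt 0.06 j [-1.4   0.3   1.52 -0.    1.32 -0.07]| rel [ 0.8575 -0.436  -0.0277] yaw -0.3959
```

```bash
python3 -m jog '[{"tx":1,"ty":-0.9,"tz":-0.05,"yaw":-0.22,"claw":0},{"tx":1,"ty":-0.9,"tz":-0.05,"yaw":-0.22,"claw":0},{"tx":1,"ty":-0.9,"tz":-0.05,"yaw":-0.22,"claw":0},{"tx":1,"ty":-0.9,"tz":-0.05,"yaw":-0.22,"claw":0}]' 25; python3 -c "
from h import *
rel((450,-240,240),85)"
```

```text
clock: 0.6
eef_pos: [245.6, -364.9, 238.6]
orientation: [[0.591, 0.807, 0.0], [0.807, -0.591, 0.001], [0.001, -0.0, -1.0]]
ft_force: [-0.9, -0.2, 0.7]
width: 0.997
t 0.6 pos [ 245.6 -364.9  238.6] yaw 53.79 F [-0.95 -0.22  0.74] w 0.997 tilt 0.06 j [-1.06  0.05  1.8   0.    1.3  -0.43]| rel [ 1.4771  0.6078 -0.0081] yaw -0.1734
```

```bash
python3 -m jog '[{"tx":1,"ty":0.3,"tz":0,"yaw":-0.17},{"tx":1,"ty":0.3,"tz":0,"yaw":-0.17},{"tx":1,"ty":0.3,"tz":0,"yaw":-0.17}]'; python3 -c "
from h import *
rel((480,-120,240),85)"
```

```text
t 0.6 pos [ 245.6 -364.9  238.6] yaw 53.79 F [-0.95 -0.22  0.74] w 0.997 tilt 0.06 j [-1.06  0.05  1.8   0.    1.3  -0.43]| rel [ 2.2408  0.2966 -0.0073] yaw -0.1734validation failed for argument at $[0]...
```

Every row apparently needs all five keys, including claw.

```bash
python3 -m jog '[{"tx":1,"ty":0.3,"tz":0,"yaw":-0.17,"claw":0},{"tx":1,"ty":0.3,"tz":0,"yaw":-0.17,"claw":0},{"tx":1,"ty":0.3,"tz":0,"yaw":-0.17,"claw":0}]'; python3 -c "
from h import *
rel((480,-120,240),85)"
```

```text
clock: 0.98
eef_pos: [372.0, -268.6, 238.6]
orientation: [[0.09, 0.996, -0.0], [0.996, -0.09, 0.001], [0.001, -0.0, -1.0]]
ft_force: [-0.2, -1.0, 0.6]
width: 1.001
t 1.0 pos [ 372.  -268.6  238.6] yaw 84.83 F [-0.2  -0.95  0.61] w 1.001 tilt 0.07 j [-0.71  0.09  1.76  0.    1.3  -0.62]| rel [ 1.0516  0.6276 -0.0081] yaw -0.0010
```

```bash
python3 -m jog '[{"tx":1,"ty":0.5,"tz":0,"yaw":0,"claw":0},{"tx":1,"ty":0.5,"tz":0,"yaw":0,"claw":0},{"tx":1,"ty":0.5,"tz":0,"yaw":0,"claw":0}]'; python3 -m jog '[{"tx":1,"ty":0.1,"tz":0,"yaw":0,"claw":0},{"tx":1,"ty":0.1,"tz":0,"yaw":0,"claw":0},{"tx":1,"ty":0.1,"tz":0,"yaw":0,"claw":0}]'; python3 -m jog '[{"tx":1,"ty":-0.1,"tz":0,"yaw":0,"claw":0},{"tx":1,"ty":-0.1,"tz":0,"yaw":0,"claw":0},{"tx":1,"ty":-0.1,"tz":0.2,"yaw":0,"claw":0}]';  python3 -c "
from h import *
rel((445.3,316,130),85)"
```

```text
clock: 1.35
eef_pos: [461.0, -123.8, 238.6]
orientation: [[0.089, 0.996, -0.0], [0.996, -0.089, 0.001], [0.001, -0.0, -1.0]]
ft_force: [0.0, -0.3, -0.0]
width: 1.0
clock: 1.72
eef_pos: [489.3, 27.1, 238.6]
orientation: [[0.087, 0.996, -0.001], [0.996, -0.087, 0.002], [0.002, -0.001, -1.0]]
ft_force: [-0.2, -0.1, -0.7]
width: 1.003
clock: 2.1
eef_pos: [487.5, 180.8, 209.8]
orientation: [[0.084, 0.996, 0.002], [0.996, -0.084, 0.003], [0.003, 0.002, -1.0]]
ft_force: [-0.1, -0.2, 0.4]
width: 1.002
t 2.1 pos [487.5 180.8 209.8] yaw 85.17 F [-0.07 -0.22  0.42] w 1.002 tilt 0.22 j [0.28 0.25 1.64 0.   1.25 0.37]| rel [ 0.8728 -0.3576  0.534 ] yaw 0.0009
```

```bash
python3 -m jog '[{"tx":0.87,"ty":-0.36,"tz":0.2,"yaw":0,"claw":0},{"tx":0.87,"ty":-0.36,"tz":0.5,"yaw":0,"claw":0},{"tx":0.873,"ty":-0.358,"tz":0.6,"yaw":0,"claw":0},{"tx":0.873,"ty":-0.358,"tz":0.6,"yaw":0,"claw":0}]';  python3 - <<'E'
from h import *
from rig import bot
rel((445.3,316,12),85)
for n in("scene","top"):
    c=bot.read_camera(n); cv2.imwrite(f"pics/{n}1.png",c["frame"][:,:,::-1])
    np.savez(f"{n}1.npz",**c)
im=cv2.imread("pics/scene1.png")[200:400,380:600]; cv2.imwrite("pics/s1c.png",cv2.resize(im,None,fx=3,fy=3,interpolation=cv2.INTER_CUBIC))
E
```

```text
clock: 2.6
eef_pos: [443.1, 316.9, 116.9]
orientation: [[0.081, 0.997, -0.002], [0.997, -0.081, -0.0], [-0.0, -0.002, -1.0]]
ft_force: [-0.1, -0.5, 0.1]
width: 0.998
t 2.6 pos [443.1 316.9 116.9] yaw 85.33 F [-0.12 -0.49  0.12] w 0.998 tilt 0.14 j [0.55 0.41 1.65 0.   1.08 0.63]| rel [-0.0047  0.0166  0.6996] yaw 0.0018
```

View pics/s1c.png

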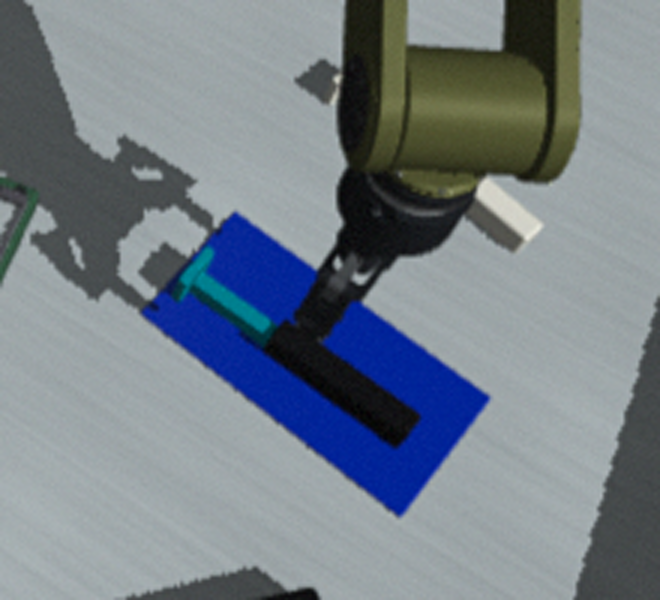

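The scene crop shows the gripper hovering over the black grip at about (310,330), with the pusher undisturbed. I'll descend and close.

```bash
python3 -m jog '[{"tx":-0.005,"ty":0.016,"tz":0.35,"yaw":0.002,"claw":0},{"tx":-0.005,"ty":0.016,"tz":0.6,"yaw":0.002,"claw":0},{"tx":-0.005,"ty":0.016,"tz":0.7,"yaw":0.002,"claw":0},{"tx":-0.005,"ty":0.016,"tz":0.7,"yaw":0.002,"claw":0}]' && python3 -c "
from h import *
rel((445.3,316,12),85)"
```

```text
clock: 3.2
eef_pos: [448.6, 314.9, 15.9]
orientation: [[0.091, 0.996, 0.003], [0.996, -0.091, 0.003], [0.003, 0.002, -1.0]]
ft_force: [1.2, -0.9, 0.9]
width: 0.998
t 3.2 pos [448.6 314.9  15.9] yaw 84.79 F [ 1.2  -0.94  0.91] w 0.998 tilt 0.21 j [0.54 0.57 1.7  0.   0.87 0.63]| rel [ 0.0049 -0.0224  0.0259] yaw -0.0012
```

```bash
python3 -m jog '[{"tx":0,"ty":0,"tz":0,"yaw":0,"claw":230},{"tx":0,"ty":0,"tz":0,"yaw":0,"claw":230},{"tx":0,"ty":0,"tz":0,"yaw":0,"claw":230},{"tx":0,"ty":0,"tz":0,"yaw":0,"claw":230},{"tx":0,"ty":0,"tz":0,"yaw":0,"claw":230}]' 30 && python3 -c "
from h import *
rel((445.3,316,12),85)"
```

```text
clock: 3.82
eef_pos: [448.8, 315.1, 16.5]
orientation: [[0.091, 0.996, 0.003], [0.996, -0.091, 0.003], [0.003, 0.003, -1.0]]
ft_force: [-0.1, -0.8, 5.6]
width: 0.272
t 3.8 pos [448.8 315.1  16.5] yaw 84.80 F [-0.13 -0.81  5.62] w 0.272 tilt 0.27 j [0.54 0.57 1.7  0.   0.87 0.63]| rel [ 0.0035 -0.0242  0.0301] yaw -0.0011
```

Gripped: the width is 23 mm. I'll lift and check.

```bash
python3 -m jog '[{"tx":0,"ty":0,"tz":-0.1,"yaw":0,"claw":230},{"tx":0,"ty":0,"tz":-0.3,"yaw":0,"claw":230},{"tx":0,"ty":0,"tz":-0.6,"yaw":0,"claw":230},{"tx":0,"ty":0,"tz":-0.7,"yaw":0,"claw":230},{"tx":0,"ty":0,"tz":-0.7,"yaw":0,"claw":230}]' 30 && python3 - <<'E'
from h import *
from rig import bot
rel((500,150,120),100.7)
for n in("scene","top"):
    c=bot.read_camera(n); cv2.imwrite(f"pics/{n}2.png",c["frame"][:,:,::-1]); np.savez(f"{n}2.npz",**c)
im=cv2.imread("pics/scene2.png")[180:380,380:600]; im=cv2.resize(im,None,fx=3,fy=3,interpolation=cv2.INTER_CUBIC)[:,:400]
i2=cv2.imread("pics/top2.png")[210:330,75:205];i2=cv2.resize(i2,None,fx=3,fy=5,interpolation=cv2.INTER_CUBIC)
cv2.imwrite("pics/s2c.png",np.hstack([im,i2]))
E
```

```text
clock: 4.45
eef_pos: [448.6, 314.9, 122.2]
orientation: [[0.091, 0.996, 0.005], [0.996, -0.091, 0.004], [0.004, 0.004, -1.0]]
ft_force: [-0.6, -0.0, -1.2]
width: 0.273
t 4.5 pos [448.6 314.9 122.2] yaw 84.80 F [-0.58 -0.05 -1.19] w 0.273 tilt 0.35 j [0.54 0.41 1.65 0.   1.08 0.64]| rel [-1.0638  0.4406  0.012 ] yaw -0.0883
```

View pics/s2c.png

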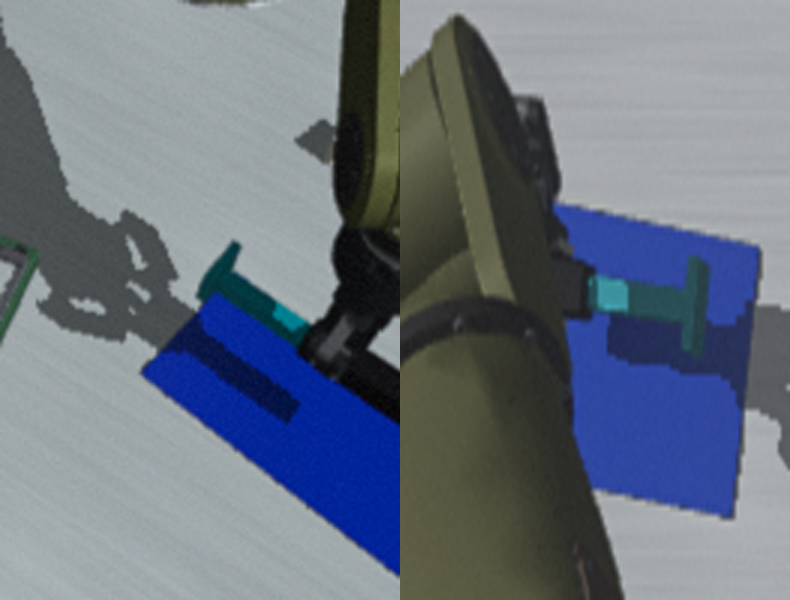

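Held: the teal blade and neck are in the air in both views. I'll measure the pusher in the hand.

```bash
python3 - <<'E'
from h import *
T=np.array([448.6,314.9,122.2]); 
for n in("scene2.npz","top2.npz"):
    c=load(n); X=cloud(c); f=c["frame"].astype(int)
    teal=(f[...,1]>f[...,0]+20)&(abs(f[...,1]-f[...,2])<40)&(X[...,2]>80)&(X[...,2]<170)&(abs(X[...,0]-440)<80)&(X[...,1]>150)&(X[...,1]<330)
    P=X[teal]; print(n,len(P),P.min(0),P.max(0))
    a=np.radians(-95.2); d=np.array([np.cos(a),np.sin(a)]); s=(P[:,:2]-T[:2])@d
    l=(P[:,:2]-T[:2])@np.array([-d[1],d[0]])
    print("along",np.percentile(s,[1,50,99]))
    for lo in range(20,110,10):
        k=(s>lo)&(s<=lo+10)
        if k.sum()>5: print(lo,k.sum(),np.percentile(P[k,2],[5,50,95]).round(1),np.percentile(l[k],[2,50,98]).round(1))
E
```

```text
scene2.npz 407 [419.7149646  211.51096735 106.67899555] [460.88173317 292.59178018 148.00062884]
along [ 23.60990297  71.11498729 101.83377672]
20 33 [118.1 127.8 131.5] [-6.2  4.1  8.6]
30 44 [116.2 128.7 132.1] [-6.2  4.5  7.3]
40 42 [117.8 128.8 132.1] [-7.   3.8  9.3]
50 40 [117.9 127.4 130.5] [-7.2  4.1  8. ]
60 40 [117.6 127.7 131.4] [-7.8  4.8  8.7]
70 41 [115.7 126.9 131. ] [-6.   5.   8.7]
80 40 [117.9 127.7 131. ] [-7.1  3.6  8. ]
90 104 [116.7 137.1 145.8] [-18.7   6.   20.4]
100 23 [118.7 142.9 145.2] [-17.3   6.3  20.2]
top2.npz 364 [419.2821443  209.69544792 110.11843453] [458.97535841 291.50749107 146.6940655 ]
along [ 25.12880304  78.78223692 104.08847405]
20 22 [122.7 127.  129.6] [-6.8  0.8  6.4]
30 35 [115.2 126.5 129.8] [-6.7 -0.4  6.7]
40 29 [122.6 126.8 129.4] [-6.8 -0.8  6.1]
50 36 [121.  127.  130.2] [-6.8 -1.   6.5]
60 30 [121.  126.6 129. ] [-6.8 -0.   5.5]
70 34 [123.8 127.  129.5] [-6.7 -0.2  6.7]
80 33 [118.4 125.6 129.1] [-7.  -1.4  6.2]
90 46 [130.  141.2 145.1] [-19.2   0.3  18.7]
100 99 [113.6 133.3 143.5] [-18.7  -0.4  19.5]
```

```bash
python3 -m jog '[{"tx":-0.4,"ty":0.2,"tz":0,"yaw":-0.04,"claw":230},{"tx":-0.8,"ty":0.33,"tz":0,"yaw":-0.088,"claw":230},{"tx":-1,"ty":0.41,"tz":0,"yaw":-0.088,"claw":230},{"tx":-1,"ty":0.41,"tz":0,"yaw":-0.088,"claw":230}]' && python3 -c "
from h import *
rel((492.7,137,100),100.7)"
```

```text
clock: 5.05
eef_pos: [495.5, 157.3, 118.5]
orientation: [[-0.181, 0.983, -0.001], [0.983, 0.181, 0.001], [0.001, -0.0, -1.0]]
ft_force: [-0.0, 1.3, -1.6]
width: 0.272
t 5.0 pos [495.5 157.3 118.5] yaw 100.45 F [-0.01  1.34 -1.55] w 0.272 tilt 0.09 j [0.24 0.36 1.73 0.   1.06 0.05]| rel [-0.1295 -0.0431  0.1233] yaw -0.0014
```

```bash
python3 -m jog '[{"tx":-0.13,"ty":-0.043,"tz":0,"yaw":-0.0014,"claw":230},{"tx":-0.13,"ty":-0.043,"tz":0.12,"yaw":-0.0014,"claw":230},{"tx":-0.13,"ty":-0.043,"tz":0.2,"yaw":-0.0014,"claw":230},{"tx":-0.13,"ty":-0.043,"tz":0.2,"yaw":-0.0014,"claw":230}]' && python3 - <<'E'
from h import *
from rig import bot
rel((492.7,137,57),100.7)
for n in("scene","top"):
    c=bot.read_camera(n); cv2.imwrite(f"pics/{n}3.png",c["frame"][:,:,::-1]); np.savez(f"{n}3.npz",**c)
im=cv2.imread("pics/scene3.png")[210:330,280:460]; im=cv2.resize(im,None,fx=4,fy=4,interpolation=cv2.INTER_CUBIC)
cv2.imwrite("pics/s3c.png",im)
i2=cv2.imread("pics/top3.png")[190:290,190:350];cv2.imwrite("pics/t3c.png",cv2.resize(i2,None,fx=4.5,fy=4.5,interpolation=cv2.INTER_CUBIC))
E
```

```text
clock: 5.55
eef_pos: [492.0, 137.4, 87.2]
orientation: [[-0.186, 0.982, -0.003], [0.982, 0.186, 0.001], [0.001, -0.003, -1.0]]
ft_force: [-0.2, 0.9, -0.8]
width: 0.269
t 5.5 pos [492.  137.4  87.2] yaw 100.74 F [-0.16  0.86 -0.78] w 0.269 tilt 0.19 j [0.2  0.39 1.77 0.   0.99 0.01]| rel [-0.0036  0.0049  0.2014] yaw 0.0002
```

View pics/s3c.png

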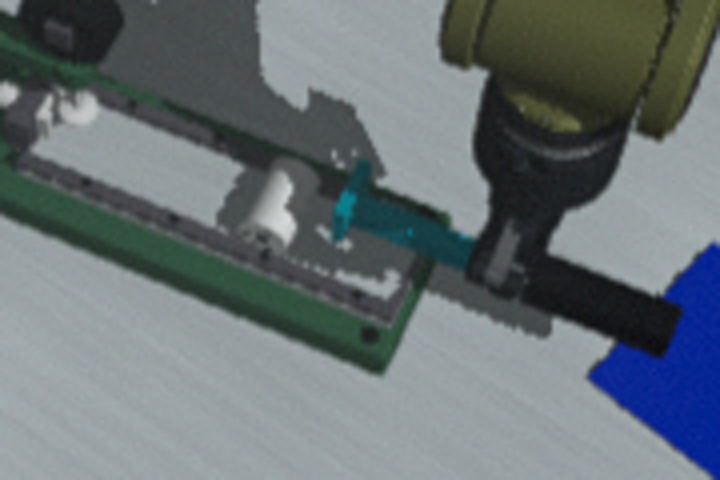

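View pics/t3c.png

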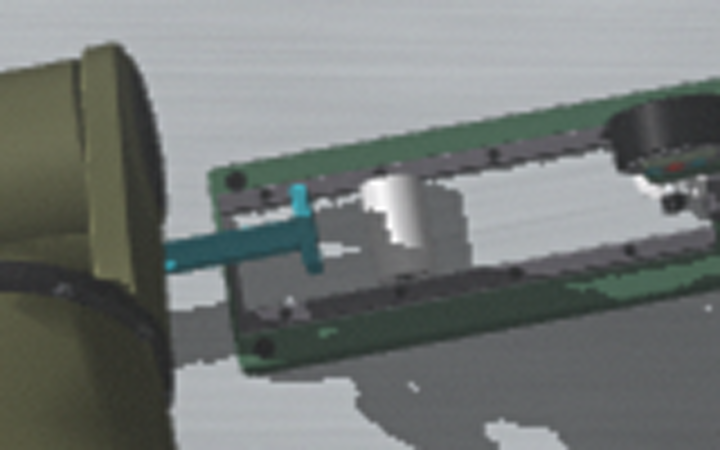

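Top crop: blade top edge runs (300,188)–(315,270) behind the roller at (395,225). I'll check that it's laterally centred.

```bash
python3 - <<'E'
from h import *
a=np.radians(-79.3); ex=np.array([np.cos(a),np.sin(a)]); ey=np.array([-ex[1],ex[0]]); O=np.array([535,-87])
for n in("top3.npz","scene3.npz"):
    c=load(n); X=cloud(c); f=c["frame"].astype(int)
    teal=(f[...,1]>f[...,0]+20)&(abs(f[...,1]-f[...,2])<40)&(X[...,2]>66)&(X[...,2]<125)&(abs(X[...,0]-515)<60)&(abs(X[...,1]-70)<60)
    P=X[teal]; g=np.c_[(P[:,:2]-O)@ex,(P[:,:2]-O)@ey,P[:,2]]
    b=g[g[:,2]>97]; print(n,len(b),b.mean(0),np.percentile(b,[2,98],axis=0).round(1).tolist())
    nk=g[g[:,0]<-145]; print("neck",np.percentile(nk,[2,50,98],axis=0).round(1).tolist())
# roller
c=load("top3.npz");X=cloud(c);g=np.dstack([(X[...,:2]-O)@ex,(X[...,:2]-O)@ey,X[...,2]])
m=(g[...,2]>62)&(g[...,2]<74)&(abs(g[...,0]+85)<25)&(abs(g[...,1])<28);print(g[m].mean(0),m.sum(),g[m].max(0))
E
```

```text
top3.npz 80 [-133.64290769   -0.70749837  107.27295082] [[-187.0, -19.7, 97.2], [-125.4, 19.0, 113.1]]
neck [[-198.3, -6.8, 82.6], [-172.2, -0.8, 93.5], [-145.8, 7.1, 97.8]]
scene3.npz 81 [-134.10017367    1.87417051  105.7314251 ] [[-173.1, -18.3, 97.2], [-126.8, 20.1, 112.2]]
neck [[-204.5, -7.6, 78.1], [-175.2, 3.9, 92.8], [-146.0, 8.1, 97.4]]
[-85.21772242  -0.34581932  67.3955539 ] 250 [-70.52990578  24.92407729  73.85118698]
```

Centred within 1 mm, with a 24 mm gap to the roller. I'll lower the pusher, then approach slowly.

```bash
python3 -m jog '[{"tx":-0.003,"ty":0.005,"tz":0.1,"yaw":0,"claw":230},{"tx":-0.003,"ty":0.005,"tz":0.18,"yaw":0,"claw":230},{"tx":-0.003,"ty":0.005,"tz":0.2,"yaw":0,"claw":230},{"tx":-0.003,"ty":0.005,"tz":0.2,"yaw":0,"claw":230}]' && python3 -c "
from h import *
rel((492.7+.1857*24,137-.9826*24,57),100.7)"
```

```text
clock: 6.15
eef_pos: [493.4, 137.1, 58.3]
orientation: [[-0.186, 0.983, -0.001], [0.983, 0.186, 0.001], [0.002, -0.001, -1.0]]
ft_force: [0.3, -1.0, -1.5]
width: 0.269
t 6.2 pos [493.4 137.1  58.3] yaw 100.73 F [ 0.34 -1.   -1.49] w 0.269 tilt 0.11 j [0.2  0.44 1.78 0.   0.92 0.01]| rel [-0.1597 -0.005   0.0083] yaw 0.0002
```

```bash
python3 -m jog '[{"tx":-0.03,"ty":-0.002,"tz":0.005,"yaw":0,"claw":230},{"tx":-0.06,"ty":-0.004,"tz":0.008,"yaw":0,"claw":230},{"tx":-0.09,"ty":-0.004,"tz":0.008,"yaw":0,"claw":230},{"tx":-0.12,"ty":-0.004,"tz":0.008,"yaw":0,"claw":230},{"tx":-0.14,"ty":-0.004,"tz":0.008,"yaw":0,"claw":230}]' && python3 - <<'E'
from h import *
from rig import bot
rel((492.7+.1857*24,137-.9826*24,57),100.7)
c=bot.read_camera("top");np.savez("top4.npz",**c)
cv2.imwrite("pics/t4c.png",cv2.resize(c["frame"][190:290,190:350,::-1],None,fx=4.5,fy=4.5,interpolation=cv2.INTER_CUBIC))
E
```

```text
clock: 6.78
eef_pos: [496.9, 116.0, 57.1]
orientation: [[-0.186, 0.983, -0.001], [0.983, 0.186, 0.001], [0.001, -0.001, -1.0]]
ft_force: [0.2, -0.7, -1.6]
width: 0.27
t 6.8 pos [496.9 116.   57.1] yaw 100.72 F [ 0.21 -0.67 -1.64] w 0.270 tilt 0.10 j [ 0.16  0.43  1.79  0.    0.92 -0.03]| rel [-0.0172 -0.0012  0.0007] yaw 0.0001
```

View pics/t4c.png

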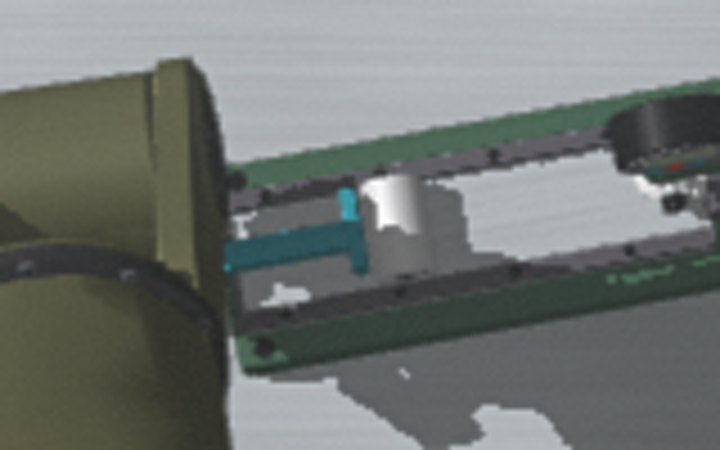

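```bash
python3 -m jog '[{"tx":-0.03,"ty":0,"tz":0,"yaw":0,"claw":230},{"tx":-0.06,"ty":0,"tz":0,"yaw":0,"claw":230},{"tx":-0.09,"ty":0,"tz":0,"yaw":0,"claw":230},{"tx":-0.12,"ty":0,"tz":0,"yaw":0,"claw":230},{"tx":-0.15,"ty":0,"tz":0,"yaw":0,"claw":230}]' && python3 - <<'E'
from h import *
from rig import bot
rel((492.7+.1857*100,137-.9826*100,57),100.7)
c=bot.read_camera("top");np.savez("top5.npz",**c)
cv2.imwrite("pics/t5c.png",cv2.resize(c["frame"][190:290,190:350,::-1],None,fx=4.5,fy=4.5,interpolation=cv2.INTER_CUBIC))
E
```

```text
clock: 7.45
eef_pos: [501.1, 93.4, 57.1]
orientation: [[-0.186, 0.983, -0.001], [0.983, 0.186, 0.001], [0.001, -0.001, -1.0]]
ft_force: [0.5, 0.7, -1.4]
width: 0.271
t 7.5 pos [501.1  93.4  57.1] yaw 100.71 F [ 0.51  0.66 -1.36] w 0.271 tilt 0.10 j [ 0.11  0.43  1.79  0.    0.92 -0.08]| rel [-3.706e-01 -1.400e-03 -1.000e-04] yaw 0.0001
```

View pics/t5c.png

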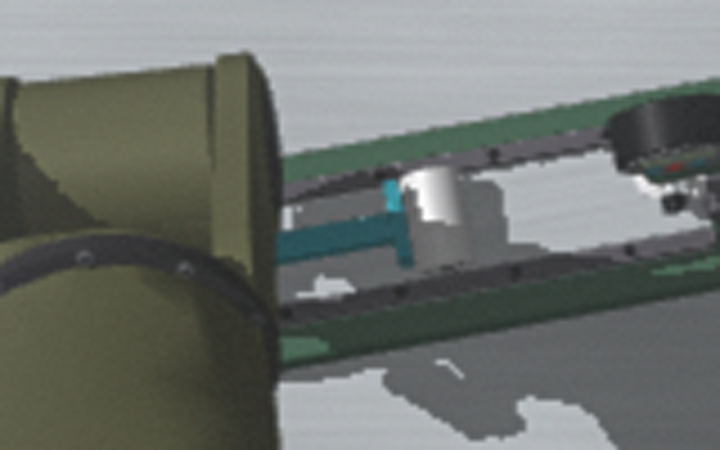

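```bash
python3 -m jog '[{"tx":-0.035,"ty":0,"tz":0,"yaw":0,"claw":230},{"tx":-0.07,"ty":0,"tz":0,"yaw":0,"claw":230},{"tx":-0.105,"ty":0,"tz":0,"yaw":0,"claw":230},{"tx":-0.14,"ty":0,"tz":0,"yaw":0,"claw":230},{"tx":-0.175,"ty":0,"tz":0,"yaw":0,"claw":230}]' |tail -2;  python3 -m jog '[{"tx":-0.035,"ty":0,"tz":0,"yaw":0,"claw":230},{"tx":-0.07,"ty":0,"tz":0,"yaw":0,"claw":230},{"tx":-0.105,"ty":0,"tz":0,"yaw":0,"claw":230},{"tx":-0.14,"ty":0,"tz":0,"yaw":0,"claw":230},{"tx":-0.175,"ty":0,"tz":0,"yaw":0,"claw":230}]' |tail -2; python3 - <<'E'
from h import *
from rig import bot
rel((535-.1857*69.5,-87+.9826*69.5,57),100.7)
for n in("scene","top"):
    c=bot.read_camera(n);np.savez(n+"6.npz",**c); f=c["frame"][...,::-1]
    f=f[190:290,190:350] if n=="top" else f[190:290,230:390]
    cv2.imwrite(f"pics/{n}6c.png",cv2.resize(f,None,fx=4.5,fy=4.5,interpolation=cv2.INTER_CUBIC))
E
```

```text
ft_force: [-0.1, -0.7, -1.6]
width: 0.273
ft_force: [0.0, 0.7, -0.9]
width: 0.27
t 8.8 pos [511.1  40.7  57. ] yaw 100.70 F [ 0.02  0.65 -0.93] w 0.270 tilt 0.10 j [ 0.01  0.44  1.78  0.    0.92 -0.18]| rel [-0.4031 -0.0016 -0.0006] yaw 0.0000
```

View pics/scene6c.png

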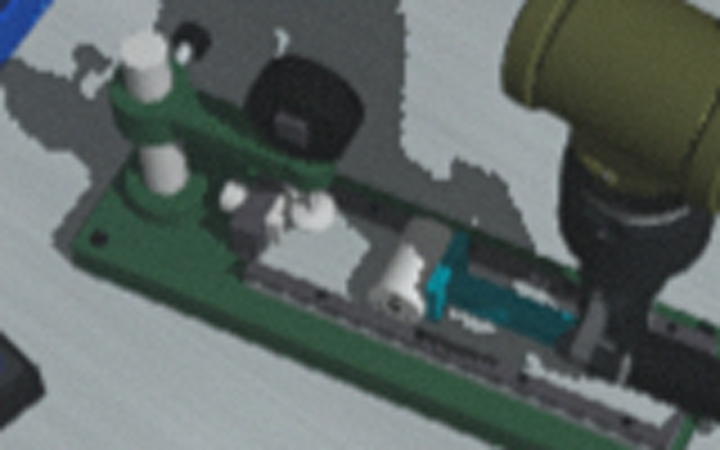

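View pics/top6c.png

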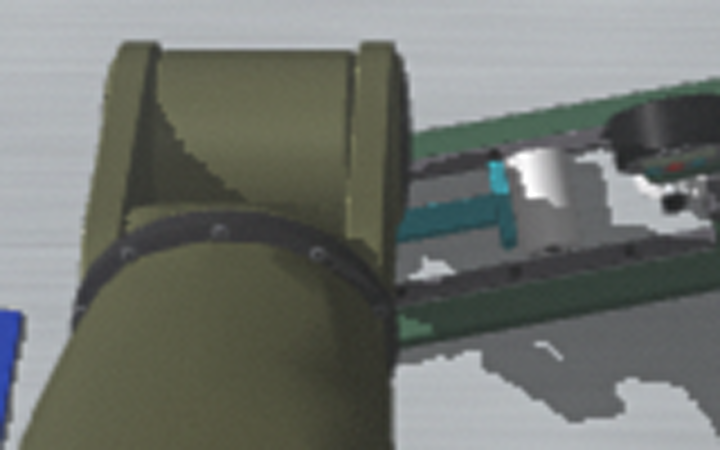

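The roller is rolling ahead of the blade, aligned with it, and about 60 mm of blade travel is left.

```bash
python3 -m jog '[{"tx":-0.035,"ty":0,"tz":0,"yaw":0,"claw":230},{"tx":-0.07,"ty":0,"tz":0,"yaw":0,"claw":230},{"tx":-0.105,"ty":0,"tz":0,"yaw":0,"claw":230},{"tx":-0.14,"ty":0,"tz":0,"yaw":0,"claw":230},{"tx":-0.175,"ty":0,"tz":0,"yaw":0,"claw":230}]' |tail -2;  python3 -m jog '[{"tx":-0.03,"ty":0,"tz":0,"yaw":0,"claw":230},{"tx":-0.06,"ty":0,"tz":0,"yaw":0,"claw":230},{"tx":-0.09,"ty":0,"tz":0,"yaw":0,"claw":230},{"tx":-0.11,"ty":0,"tz":0,"yaw":0,"claw":230},{"tx":-0.13,"ty":0,"tz":0,"yaw":0,"claw":230}]' |tail -2; python3 - <<'E'
from h import *
from rig import bot
rel((535-.1857*69.5,-87+.9826*69.5,57),100.7)
for n in("scene",):
    c=bot.read_camera(n);np.savez(n+"7.npz",**c); f=c["frame"][...,::-1]
    f=f[190:290,190:350] if n=="top" else f[190:290,230:390]
    cv2.imwrite(f"pics/{n}7c.png",cv2.resize(f,None,fx=4.5,fy=4.5,interpolation=cv2.INTER_CUBIC))
E
```

```text
ft_force: [1.3, 0.1, -0.8]
width: 0.277
ft_force: [-0.0, 2.3, 0.2]
width: 0.273
t 10.1 pos [519.7  -4.9  56.9] yaw 100.67 F [-0.03  2.28  0.16] w 0.273 tilt 0.10 j [-0.08  0.45  1.76  0.    0.93 -0.27]| rel [-0.0936 -0.0013 -0.0006] yaw -0.0002
```

View pics/scene7c.png

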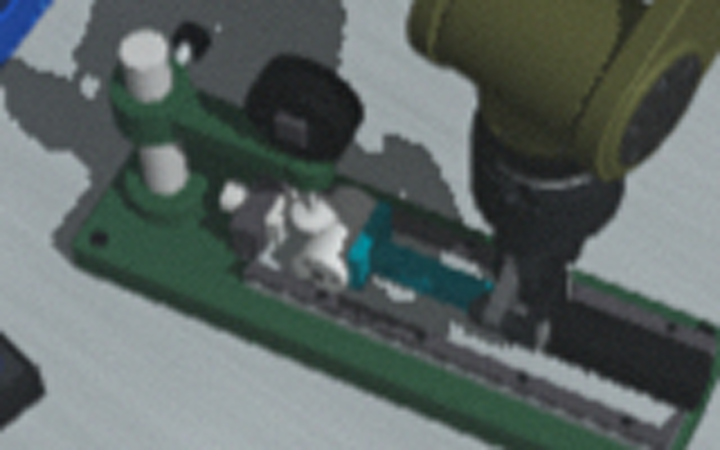

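At the bevel, with about 2 N of push and 14 mm to go. I'll continue gently.

```bash
python3 -m jog '[{"tx":-0.015,"ty":0,"tz":0,"yaw":0,"claw":230},{"tx":-0.03,"ty":0,"tz":0,"yaw":0,"claw":230},{"tx":-0.045,"ty":0,"tz":0,"yaw":0,"claw":230},{"tx":-0.06,"ty":0,"tz":0,"yaw":0,"claw":230},{"tx":-0.075,"ty":0,"tz":0,"yaw":0,"claw":230}]' |tail -2;  python3 - <<'E'
from h import *
from rig import bot
rel((535-.1857*69.5,-87+.9826*69.5,57),100.7)
E
```

```text
ft_force: [0.1, 2.4, -0.3]
width: 0.273
t 10.8 pos [521.9 -16.3  57. ] yaw 100.66 F [ 0.08  2.39 -0.28] w 0.273 tilt 0.09 j [-0.1   0.46  1.76  0.    0.93 -0.29]| rel [-0.016  -0.0016 -0.0003] yaw -0.0002
```

```bash
python3 -m jog '[{"tx":-0.006,"ty":0,"tz":0,"yaw":0,"claw":230},{"tx":-0.012,"ty":0,"tz":0,"yaw":0,"claw":230},{"tx":-0.012,"ty":0,"tz":0,"yaw":0,"claw":230}]' |tail -2;  python3 - <<'E'
from h import *
from rig import bot
rel((535-.1857*69.5,-87+.9826*69.5,57),100.7)
E
```

```text
ft_force: [0.1, 1.0, -1.3]
width: 0.275
t 11.2 pos [522.2 -18.2  56.9] yaw 100.66 F [ 0.06  1.   -1.26] w 0.275 tilt 0.08 j [-0.11  0.46  1.75  0.    0.93 -0.29]| rel [-0.0032 -0.0014 -0.0005] yaw -0.0002
```

```bash
for i in 1 2; do :; done; python3 -m jog '[{"tx":-0.006,"ty":0,"tz":0,"yaw":0,"claw":230},{"tx":-0.01,"ty":0,"tz":0,"yaw":0,"claw":230},{"tx":-0.01,"ty":0,"tz":0,"yaw":0,"claw":230}]' |tail -2;  python3 - <<'E'
from h import *
from rig import bot
rel((535-.1857*69.5,-87+.9826*69.5,57),100.7)
for n in("scene",):
    c=bot.read_camera(n);np.savez(n+"8.npz",**c); f=c["frame"][...,::-1]
    f=f[190:290,190:350] if n=="top" else f[205:265,260:360]
    cv2.imwrite(f"pics/{n}8c.png",cv2.resize(f,None,fx=8,fy=8,interpolation=cv2.INTER_CUBIC))
E
```

```text
ft_force: [-0.6, 4.8, -0.6]
width: 0.277
t 11.5 pos [522.4 -19.4  56.9] yaw 100.66 F [-0.65  4.8  -0.55] w 0.277 tilt 0.11 j [-0.11  0.46  1.75  0.    0.93 -0.29]| rel [ 0.0047 -0.0012 -0.0008] yaw -0.0002
```

View pics/scene8c.png

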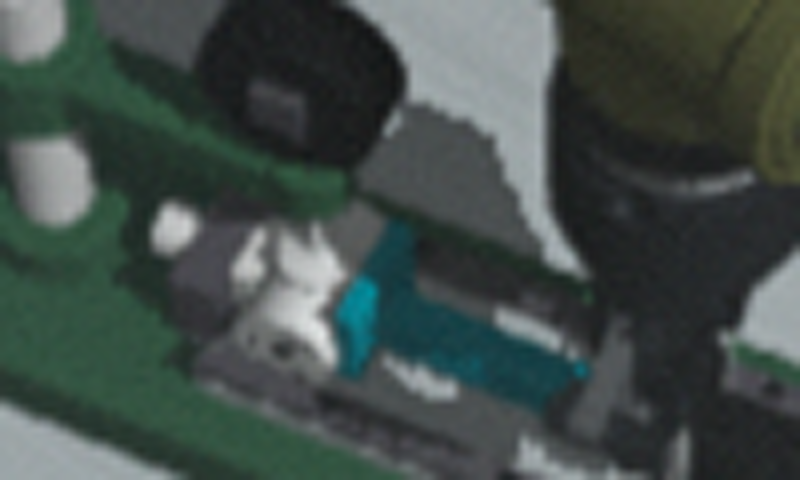

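```bash
python3 -m jog '[{"tx":-0.004,"ty":0,"tz":0,"yaw":0,"claw":230},{"tx":-0.007,"ty":0,"tz":0,"yaw":0,"claw":230},{"tx":-0.007,"ty":0,"tz":0,"yaw":0,"claw":230}]' |tail -2;  python3 - <<'E'
from h import *
rel((535-.1857*69.5,-87+.9826*69.5,57),100.7)
E
```

```text
ft_force: [-2.1, 11.7, 0.6]
width: 0.276
t 11.9 pos [522.4 -19.4  56.8] yaw 100.68 F [-2.07 11.66  0.64] w 0.276 tilt 0.19 j [-0.11  0.46  1.75  0.    0.93 -0.3 ]| rel [ 0.0052 -0.001  -0.001 ] yaw -0.0001
```

A hard stop: the TCP didn't advance and the force rose to 12 N. The roller is home, so I'll back straight off, gently at first.

```bash
python3 -m jog '[{"tx":0.004,"ty":0,"tz":0,"yaw":0,"claw":230},{"tx":0.02,"ty":0,"tz":0,"yaw":0,"claw":230},{"tx":0.06,"ty":0,"tz":0,"yaw":0,"claw":230},{"tx":0.12,"ty":0,"tz":0,"yaw":0,"claw":230},{"tx":0.2,"ty":0,"tz":0,"yaw":0,"claw":230}]' |tail -2;  python3 - <<'E'
from h import *
from rig import bot
rel((492.7,137,57),100.7)
for n in("scene",):
    c=bot.read_camera(n);np.savez(n+"9.npz",**c); f=c["frame"][...,::-1]
    f=f[190:290,190:350] if n=="top" else f[205:265,260:360]
    cv2.imwrite(f"pics/{n}9c.png",cv2.resize(f,None,fx=8,fy=8,interpolation=cv2.INTER_CUBIC))
E
```

```text
ft_force: [-0.8, 0.0, -1.3]
width: 0.271
t 12.6 pos [516.7  10.7  56.9] yaw 100.67 F [-0.81  0.05 -1.29] w 0.271 tilt 0.19 j [-0.05  0.45  1.77  0.    0.93 -0.24]| rel [ 0.8571 -0.0011  0.0022] yaw -0.0002
```

View pics/scene9c.png

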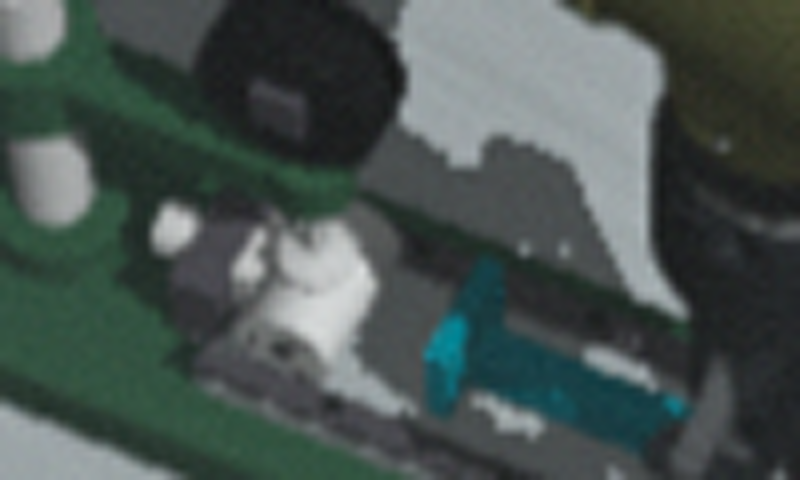

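The roller stayed put, with its end-face centre still at (280,345) in the crop. I'll retreat and lift toward the mat.

```bash
python3 -m jog '[{"tx":0.2,"ty":0,"tz":0,"yaw":0,"claw":230},{"tx":0.5,"ty":0,"tz":-0.05,"yaw":0,"claw":230},{"tx":0.8,"ty":0,"tz":-0.3,"yaw":0,"claw":230},{"tx":0.86,"ty":0,"tz":-0.45,"yaw":0,"claw":230}]' |tail -2;  python3 - <<'E'
from h import *
rel((448.8,315.1,100),84.8)
E
```

```text
ft_force: [0.7, 0.1, -1.6]
width: 0.272
t 13.1 pos [492.1 141.  126.4] yaw 100.88 F [ 0.66  0.14 -1.65] w 0.272 tilt 0.20 j [0.21 0.33 1.74 0.   1.07 0.01]| rel [ 1.1935 -0.0643  0.1802] yaw 0.0893
```

```bash
python3 -m jog '[{"tx":0.4,"ty":-0.02,"tz":0,"yaw":0.04,"claw":230},{"tx":0.75,"ty":-0.05,"tz":0,"yaw":0.089,"claw":230},{"tx":1,"ty":-0.06,"tz":0,"yaw":0.089,"claw":230},{"tx":1,"ty":-0.06,"tz":0.05,"yaw":0.089,"claw":230}]' |tail -2;  python3 - <<'E'
from h import *
rel((448.8,315.1,40),84.8)
E
```

```text
ft_force: [1.1, -1.0, -0.4]
width: 0.268
t 13.6 pos [454.1 289.1 119.7] yaw 85.07 F [ 1.13 -1.   -0.43] w 0.268 tilt 0.23 j [0.5  0.39 1.67 0.   1.07 0.58]| rel [ 0.1677 -0.0502  0.5318] yaw 0.0015
```

```bash
python3 -m jog '[{"tx":0.16,"ty":-0.05,"tz":0.1,"yaw":0.0015,"claw":230},{"tx":0.168,"ty":-0.05,"tz":0.35,"yaw":0.0015,"claw":230},{"tx":0.168,"ty":-0.05,"tz":0.53,"yaw":0.0015,"claw":230},{"tx":0.168,"ty":-0.05,"tz":0.57,"yaw":0.0015,"claw":230},{"tx":0.168,"ty":-0.05,"tz":0.59,"yaw":0.0015,"claw":230}]' |tail -2;  python3 - <<'E'
from h import *
rel((448.8,315.1,16.5),84.8)
E
```

```text
ft_force: [0.2, 0.7, -0.3]
width: 0.272
t 14.2 pos [449.2 315.   31.7] yaw 84.78 F [ 0.2   0.74 -0.34] w 0.272 tilt 0.24 j [0.54 0.54 1.69 0.   0.9  0.63]| rel [ 0.0002 -0.0026  0.1012] yaw -0.0001
```

```bash
python3 -m jog '[{"tx":0,"ty":0,"tz":0.04,"yaw":0,"claw":230},{"tx":0,"ty":0,"tz":0.08,"yaw":0,"claw":230},{"tx":0,"ty":0,"tz":0.095,"yaw":0,"claw":230},{"tx":0,"ty":0,"tz":0.1,"yaw":0,"claw":230},{"tx":0,"ty":0,"tz":0.1,"yaw":0,"claw":230}]' |tail -2;  python3 - <<'E'
from h import *
rel((448.8,315.1,16.5),84.8)
E
```

```text
ft_force: [-0.8, 0.6, -0.2]
width: 0.274
t 14.9 pos [449.2 315.1  16.8] yaw 84.78 F [-0.82  0.63 -0.16] w 0.274 tilt 0.25 j [0.54 0.57 1.69 0.   0.88 0.63]| rel [-0.0004 -0.0028  0.0019] yaw -0.0001
```

Lower 0.5 mm more to touch, then open.

```bash
python3 -m jog '[{"tx":0,"ty":0,"tz":0.005,"yaw":0,"claw":230},{"tx":0,"ty":0,"tz":0.008,"yaw":0,"claw":230},{"tx":0,"ty":0,"tz":0.008,"yaw":0,"claw":230}]' |tail -2; python3 -m jog '[{"tx":0,"ty":0,"tz":0,"yaw":0,"claw":120},{"tx":0,"ty":0,"tz":0,"yaw":0,"claw":60},{"tx":0,"ty":0,"tz":0,"yaw":0,"claw":0},{"tx":0,"ty":0,"tz":0,"yaw":0,"claw":0}]' ; python3 -m jog '[{"tx":0,"ty":0,"tz":-0.1,"yaw":0,"claw":0},{"tx":0,"ty":0,"tz":-0.4,"yaw":0,"claw":0},{"tx":0,"ty":0,"tz":-0.8,"yaw":0,"claw":0},{"tx":-0.2,"ty":-0.4,"tz":-1,"yaw":0,"claw":0},{"tx":-0.2,"ty":-0.8,"tz":-1,"yaw":0,"claw":0}]'
```

```text
ft_force: [-5.6, -2.3, 10.3]
width: 0.274
clock: 15.75
eef_pos: [449.3, 315.2, 16.5]
orientation: [[0.091, 0.996, 0.001], [0.996, -0.091, 0.004], [0.005, 0.0, -1.0]]
ft_force: [0.1, -0.3, 0.5]
width: 1.002
clock: 16.38
eef_pos: [333.2, 294.8, 168.4]
orientation: [[0.093, 0.996, 0.004], [0.996, -0.093, 0.007], [0.007, 0.003, -1.0]]
ft_force: [-0.3, 1.5, 0.0]
width: 0.999
```

```bash
python3 -m jog '[{"tx":0,"ty":0,"tz":-0.3,"yaw":0,"claw":0},{"tx":0,"ty":0,"tz":-0.3,"yaw":0,"claw":0}]'|head -2; python3 - <<'E'
from h import *
from rig import bot
a=np.radians(-79.3); ex=np.array([np.cos(a),np.sin(a)]); ey=np.array([-ex[1],ex[0]]); O=np.array([535,-87])
for n in("scene","top"):
    c=bot.read_camera(n);np.savez(n+"F.npz",**c); cv2.imwrite(f"pics/{n}F.png",c["frame"][...,::-1])
    X=cloud(c)
    if n=="scene":
        f=c["frame"][205:265,260:360,::-1]; cv2.imwrite("pics/sFc.png",cv2.resize(f,None,fx=8,fy=8,interpolation=cv2.INTER_CUBIC))
        # predicted roller near end-face centre/rim at home, gauge frame (+y end?)
        for y in(-25,25):
            p=O+50*ex+y*ey; uv=w2pix(c,[[p[0],p[1],54]])[0]; print("pred end",y,uv,(uv-[260,205]+.5)*8-.5)
    m=(X[...,2]>24)&(X[...,2]<45)&(abs(X[...,0]-445)<60)&(abs(X[...,1]-310)<110); print(n,"pusher",m.sum(),cv2.minAreaRect(X[m][:,:2].astype(np.float32)),np.percentile(X[m][:,2],[50,98]))
E
```

```text
clock: 16.62
eef_pos: [333.6, 295.3, 217.5]
pred end -25 [303.63555133 233.38794056] [352.58441067 230.60352444]
pred end 25 [294.41068441 248.74561809] [278.7854753  353.46494469]
scene pusher 720 ((448.5920715332031, 312.9356689453125), (199.7426300048828, 39.890296936035156), 85.41280364990234) [32.18035593 39.48514464]
top pusher 693 ((445.3138122558594, 311.6047668457031), (200.96339416503906, 40.03974151611328), 87.28314971923828) [31.34817306 39.46711529]
```

View pics/sFc.png

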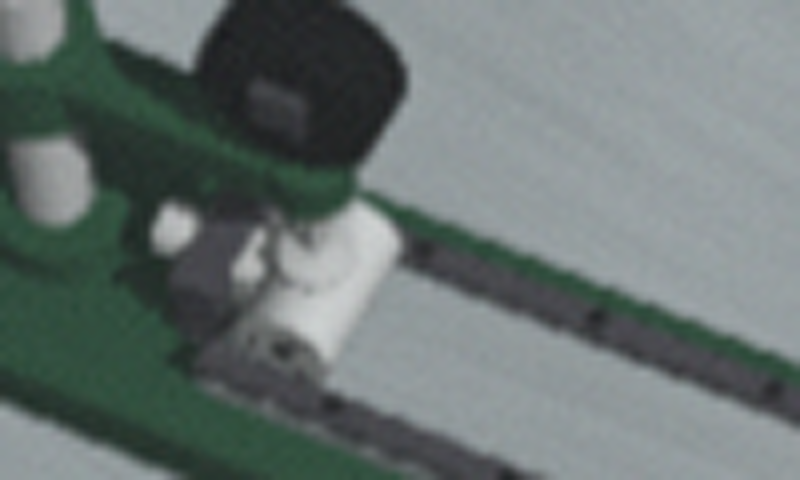

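View pics/sceneF.png

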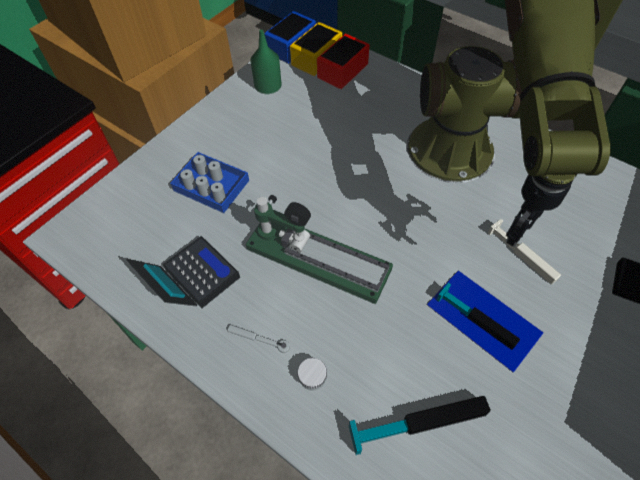

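View pics/topF.png

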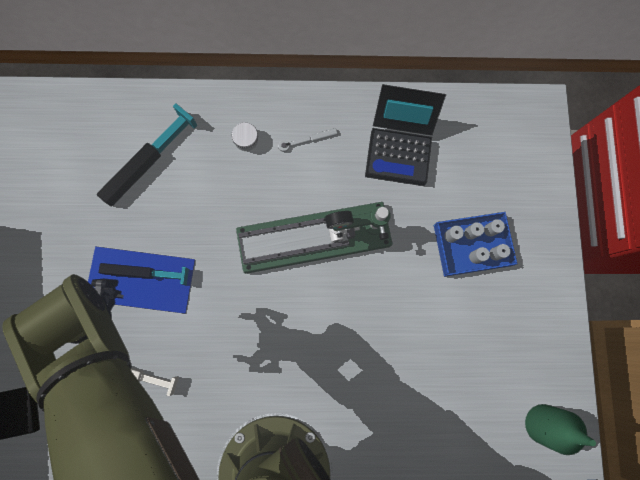

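The final crop shows the roller under the foot, with its end-face centre at (282,348) against a predicted (279,353). That's under 1 camera pixel off. The pusher is flat on its mat and the bystanders look unchanged. I'll check that the roller didn't shift when the blade left it, and that the bystanders are unmoved.

```bash
python3 - <<'E'
from h import *
G=lambda n:np.float32(cv2.cvtColor(load(n)["frame"],cv2.COLOR_RGB2GRAY))
F=G("sceneF.npz")
T=F[242:254,284:301]
for n in("scene8.npz","scene9.npz"):
    r=cv2.matchTemplate(G(n)[236:260,276:309],T,cv2.TM_CCOEFF_NORMED); print(n,cv2.minMaxLoc(r)[1::2],"expect (8,6)")
    print(cv2.phaseCorrelate(np.ascontiguousarray(G(n)[242:254,284:299]),np.ascontiguousarray(F[242:254,284:299])))
a,b=G("top0.npz"),G("topF.npz")
for nm,(x0,y0,x1,y1) in dict(pot=(225,115,265,160),ratchet=(272,120,346,160),case=(360,80,450,190),tray=(428,205,525,282),gauge=(355,195,395,270)).items():
    print(nm,cv2.phaseCorrelate(np.ascontiguousarray(a[y0:y1,x0:x1]),np.ascontiguousarray(b[y0:y1,x0:x1])))
rel((0,0,0))
E
```

```text
scene8.npz (0.967099666595459, (8, 6)) expect (8,6)
((0.6085388644881826, -0.035324572594321424), 0.9922925465636783)
scene9.npz (0.9987248778343201, (8, 6)) expect (8,6)
((0.42800527765025453, -0.05564441364660855), 1.0180618928538427)
pot ((0.02347055106154272, 0.49329848886432615), 0.9944031519360013)
ratchet ((0.5039070402006516, 0.02781606526608016), 0.9955596745808919)
case ((-0.015471732062579235, -0.0010832370555107218), 1.0013751339029382)
tray ((-0.0005116848609247882, 0.013349503330282175), 1.02238840508461)
gauge ((-0.0052492420240497495, 0.46242942457849523), 1.0061783029238383)
t 16.7 pos [333.2 294.6 214.2] yaw 84.67 F [ 1.76  0.24 -1.04] w 0.994 tilt 0.56 j [0.64 0.07 1.83 0.   1.23 0.73]| rel [-2.1737 -2.0359  1.3997]
```

Nothing has moved: the roller matches its pressed position (the 0.5 px values come from the odd patch sizes). I'll let the arm settle and hand in.

```bash
python3 -m jog '[{"tx":0,"ty":0,"tz":0,"yaw":0,"claw":0},{"tx":0,"ty":0,"tz":0,"yaw":0,"claw":0},{"tx":0,"ty":0,"tz":0,"yaw":0,"claw":0}]'|head -2; python3 -c "
from rig import bot
print(bot.sign_off())"
```

```text
clock: 17.1
eef_pos: [333.2, 294.5, 213.7]
the job is handed in; nothing more can be done
None
```

I rolled the roller home with the small teal pusher, laid the pusher back on its mat, and handed the job in at about 17 s; no verdict was reported.

- **Pushing:** The roller went along the track at about 0.04 m/s. It took about 2.4 N to get past the foot's bevel. At the stop the arm came up hard and the force reached about 12 N, under the 30 N limit. I then backed the blade straight off.
- **Roller:** In the last pictures it sits under the indicator's foot, less than 1 camera pixel (about 2 mm) from the predicted home position. It didn't shift when the blade left it. I could not read the spindle lift directly, so that is inferred from the bevel force, the hard stop and the pictures.
- **Pusher:** It lies flat on the mat within a few mm of where it started. The two cameras disagree slightly on its exact position, by about 3 mm and 2°.
- **Everything else:** The gripper is open and clear. The pot, ratchet, bit case, tray and gauge show no movement. The half-pixel readings on the pot, ratchet and gauge look like artefacts of the image comparison.

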